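# Set the chopping board out over the scrap caddy

### The arm

A 6-joint arm with a two-finger parallel gripper is mounted at the origin on a cart in front of the work surface, level with it; the furniture and walls round the work are solid. World frame = base frame: x ahead of the robot, y to its left, z up, the work surface at z = 0. Lengths are in m, angles in rad, forces in N, time in s.
With the tool pointing down it reaches from about 0.35 to 0.85 m from the base axis. Payload 8.1 kg.
Tool frame: the origin (TCP) lies at the very end of the fingers, on their centre line; the grasp point (between the pads) lies 19 mm behind it (bot.tcp_to_grasp is the distance from the TCP to the grasp point, in m); z points along the fingers, y is the line along which they close (so a half turn about z gives the same grasp; the last joint's range is limited). The gripper opens to 85 mm and grips with 20 to 120 N. Pads are 22 mm wide; open, the fingers measure 114 mm over their backs; the gripper's body (76 mm by 85 mm) begins 54 mm behind the grasp point. The pads swing forward as they close: fully open they stand 13 mm farther back than shut.
Start: joints at [-1.298, 0.13, 1.488, -0, 1.523, -0.085], TCP at [0.21, -0.562, 0.231] pointing down, gripper open.
Joint ranges: [-2.96, 2.96], [-0.89, 2.26], [0.02, 2.5], [-1.34, 4.48], [0, 2.73], [-2.66, 2.66]. Speed limits (rad/s): [2.39, 2.39, 2.79, 3.14, 3.14, 3.14].

### API

Orientations are given as a unit quaternion [x, y, z, w].
In Python, from cell import bot gives the robot as it stands. Calls block until the motion is done:
- bot.move_to(position, orientation): joint-space move of the TCP to a pose.
- bot.move_linear(position, rate=0.15, orientation=None, f_stop=None): straight line of the TCP; orientation=None keeps the orientation; rate is the mean speed in m/s. With f_stop (N) it stops when the force on the tool has changed by that much, and returns True; else False.
- bot.move_joints(angles): joint-space move.
- bot.release() and bot.close_gripper(grasp_force=None): open the fingers fully, or close them until they stop; grasp_force is the grip in N (None keeps the last).
- bot.pause(seconds).
- bot.inverse_kinematics(position, orientation): joint angles nearest the present ones, or None.
- bot.get_state(): the state.
- bot.read_camera(name): name is "side" or "top"; returns the picture (400x640x3 uint8, red, green, blue); there is no depth.
- bot.get_calibration(name): a dict with "K" (3x3 intrinsics, pixels), "world_to_cam" (4x4, takes a point from world to camera coordinates). Camera axes: x right, y down, z forward; pixel columns grow to the right and rows downward; lengths in m; the calibration is good to about 2 mm. A picture is of the moment at which its call begins. get_calibration takes no time and is no camera call.
A pose or a line that the arm cannot do raises bot.Unreachable and nothing moves.
- bot.hand_in(): hands the job in; it is judged then, once.
The state is a dict: "clock": time; "joints": joint angles; "dq": joint speeds; "joint_torque": joint torques, N m; "ee_pos": TCP position; "tcp_rot": TCP orientation; "contact_force": force on the tool from outside, world axes, zero at the start; "moment": the same for the moment, N m; "finger_gap": finger opening in m; "grip_force": force on a finger pad.
Only numpy, scipy, OpenCV 4.12 (cv2) and the standard library are available. Lean on these libraries where they do the work, as an engineer would, in place of code of your own. Each camera call takes 0.05 s, during which the arm holds its last target. There are 200 camera calls.

### The job

Push the chopping board along the worktop until its near long edge reaches half-way across the mouth of the scrap caddy that hangs at the worktop's front edge, so that peelings can be swept straight in: the board lies flat, square to the worktop's edge, and its near edge spans the whole width of the caddy's mouth. Only push it gently with the fingertips or the outside of the fingers, without taking hold of it or lifting it; the courgette rides along on the board and is not touched, and nothing else is disturbed.

Things in the scene. Friction and masses are not known exactly. Their poses are not given: they have to be found in the camera images.
- board: Beech paddle chopping board, 18 mm thick, about 0.6 kg, flat on the worktop, handle towards the left (+y); a courgette lies on it. The body's origin is an odd point of its underside and its axes are askew to its outline: use board_mid instead. Board and courgette together balance about 30 mm from board_mid towards the handle.
- board_mid (a point): Centre of the board's rectangular blade, on its top face. x axis: across the board to its far long side (away from the worktop's front edge); y axis: along the board to the handle; z up. In this frame the straight far side is at x = +0.115, the straight near edge at x = -0.115, the plain straight end at y = -0.12; the blade ends at y = +0.12, then the 45 to 75 mm wide handle runs to y = +0.27.
- courgette: Courgette about 210 mm long and 50 mm thick, lying loose on the board about its middle, its top about 75 mm above the worktop. It rides along if the board is pushed slowly and could roll if it is jerked.
- caddy_line (a point): Point on the worktop's top, 100 mm behind its straight front edge (edge at world x = 0.26), on the centre line of the scrap caddy, a plain grey metal open box hooked on a steel rail in front of that edge, fixed. Axes as the world's. The middle of the caddy's mouth is at x -0.156 from this point; the mouth is 84 mm along x, 200 mm along y, its rim 13 mm below the worktop's top: the board slides over it.
- timer: Wind-up kitchen timer, 63 mm, loose, behind the work; leave it.
- peeler_1: Vegetable peeler with a black handle, 170 mm long, loose on the worktop, right of the work; leave it.
- onion: Onion, 82 mm wide, loose, behind the work; leave it.
- ramekin_1: Small pale bowl, 94 mm wide, loose, behind the work; leave it.

How it is judged:
At the end, for the whole second after the job is handed in: The middle of the board's near edge is between a third and two thirds of the way across the caddy's mouth (overhang 42 to 70 mm); board square within 0.09 rad, its blade centred within 22 mm of the mouth's middle sideways, flat; courgette within 70 mm of its middle; all at rest (x of board_mid in the frame of caddy_line between -0.055 and -0.027 m and y of board_mid in the frame of caddy_line between -0.022 and 0.022 m and angle between the x axis of board_mid and the x axis of caddy_line, either way round below 0.09 rad and angle between board's own z axis and vertical below 0.03 rad and height (world z) of board_mid between 0.014 and 0.024 m and linear speed of board below 0.01 m/s and linear speed of courgette below 0.02 m/s and height (world z) of courgette above 0.008 m and horizontal distance between courgette and board_mid below 0.07 m); the robot touches nothing.
It fails at once if the board is lifted or tipped (height (world z) of board_mid above 0.032 m or angle between board's own z axis and vertical above 0.12 rad).
It fails at once if the board is held by its handle: the fingers straddle it (contact force between the fingers and board above 0.5 N and height (world z) of the grasp point below 0.032 m and x of the grasp point in the frame of board_mid between -0.025 and 0.025 m and y of the grasp point in the frame of board_mid between 0.12 and 0.262 m).
It fails at once if the board is pushed harder than 25 N, or squeezed (contact force between the fingers and board above 25 N).
It fails at once if the courgette is touched by the robot or leaves the board (contact force between any of the arm, the fingers and courgette above 0.5 N or height (world z) of courgette below 0.005 m).
It fails at once if a bystander is moved more than 30 mm (distance of any of timer, peeler_1, onion, ramekin_1 from where it was at the start of the episode above 0.03 m).
It also fails if it takes over 70 s, if anything falls off the work surface, if the arm or the gripper's body presses on something with over 40 N, if the wrist force passes 120 N, or if a joint passes its speed limit or range.

## Working session

There is one attempt and no reset: what is moved stays moved. The work goes in short steps, each a Python script; the robot and the scene stay as the last script left them, time stands still between calls to the robot, and variables do not carry over. Pictures are saved under pics/ and viewed, at most 10 in all, crops included, and the job is handed in when it is done.

```bash
mkdir -p pics
cat > h.py <<'E'
import numpy as np, cv2
from cell import bot
def snap(cam,name,crop=None,s=1):
    im=bot.read_camera(cam)[:,:,::-1]
    if crop: a,b,c,d=crop; im=im[b:d,a:c]
    if s!=1: im=cv2.resize(im,None,fx=s,fy=s,interpolation=cv2.INTER_CUBIC)
    cv2.imwrite('pics/'+name+'.png',im)
def ray(cam,uv,z):
    c=bot.get_calibration(cam);K=np.array(c['K']);T=np.array(c['world_to_cam'])
    d=T[:3,:3].T@np.linalg.inv(K)@np.array([uv[0],uv[1],1.]);o=-T[:3,:3].T@T[:3,3]
    return o+d*(z-o[2])/d[2]
def proj(cam,p):
    c=bot.get_calibration(cam);K=np.array(c['K']);T=np.array(c['world_to_cam'])
    q=K@(T[:3,:3]@np.array(p)+T[:3,3]);return q[:2]/q[2]
E
python3 - <<'E'
from h import *
snap('top','t0');snap('side','s0')
print(bot.get_state())
for c in('top','side'):print(proj(c,[.26,0,0]),proj(c,[.5,0,0]),proj(c,[.5,.2,0]))
E
```

```text
{'clock': 0.1, 'joints': array([-1.29841868e+00,  1.31065362e-01,  1.48917528e+00, -4.78286364e-06,
        1.52302897e+00, -8.53913970e-02]), 'dq': array([ 1.23620868e-03, -2.49027856e-03, -3.04526267e-03,  9.55797889e-06,
       -2.67728419e-04, -1.80164230e-03]), 'joint_torque': array([ 1.67301620e-03, -5.70950425e+01, -5.01942015e+01, -8.65484708e-05,
        8.16106010e-03,  5.44064949e-05]), 'ee_pos': array([ 0.20999914, -0.5615115 ,  0.23035877]), 'tcp_rot': array([ 9.84042418e-01,  1.77932057e-01, -8.06561835e-05, -8.34595614e-04]), 'contact_force': array([-0.31126712,  0.42014114, -0.27167863]), 'moment': array([ 0.06017714,  0.00036916, -0.03861873]), 'grip_force': 0.0, 'finger_gap': 0.08526997685765177}
[280.9682669  319.94064679] [289.16375187 232.96110642] [219.55461078 227.53052501]
[413.18777369 206.7106424 ] [350.82417358 223.9023609 ] [375.30172418 271.11992999]
```

View pics/t0.png

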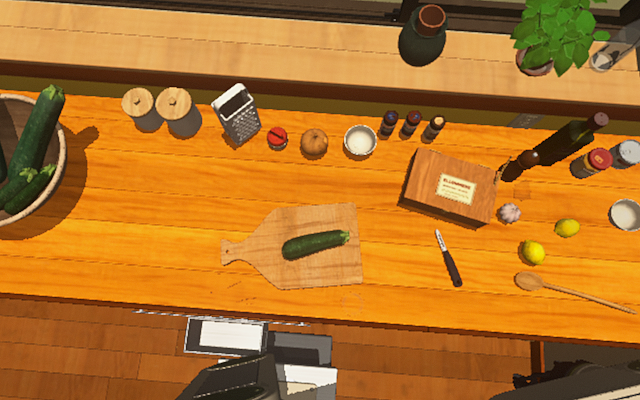

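View pics/s0.png

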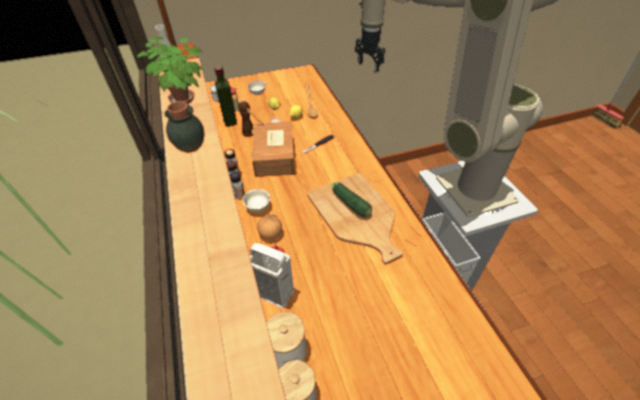

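The top view shows the board with its corners near (272,208), (355,204), (361,283) and (276,290), its handle at (225,252), and the caddy near (227,336). I'll enlarge that area.

Run:
```python
from h import *
snap('top','t1',(170,190,370,340+10),4); snap('side','s1',(290,150,490,300),4)
```

```text
(no output)
```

View pics/t1.png

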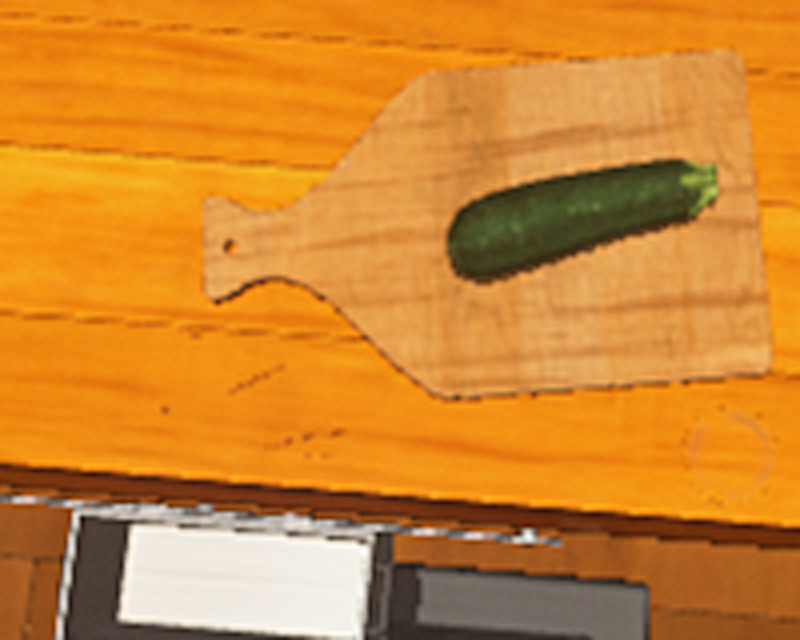

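View pics/s1.png

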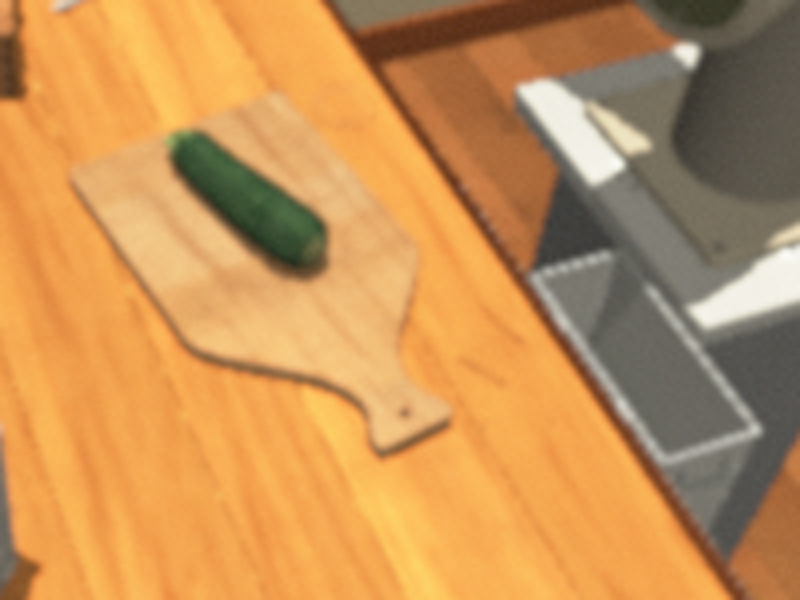

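The side crop shows the caddy rim corners at (535,272), (612,252), (760,430) and (665,460). The top crop shows the blade corners at (430,72), (742,52), (770,372) and (447,397), with the handle end at (205,198)/(210,300).

Run:
```python
from h import *
T=lambda u,v:(170+(u+.5)/4-.5,190+(v+.5)/4-.5)
S=lambda u,v:(290+(u+.5)/4-.5,150+(v+.5)/4-.5)
np.set_printoptions(precision=4,suppress=True)
for n,z,l in(('rim',-.013,[(535,272),(612,252),(760,430),(665,460)]),('board',.018,[(282,93),(75,178),(190,348),(417,240),(450,412),(380,452)])):
    for p in l: print('side',n,p,ray('side',S(*p),z)[:2])
for n,z,l in(('rim',-.013,[(76,515),(388,535)]),('board',.018,[(430,72),(742,52),(770,372),(447,397),(205,198),(210,300),(230,247)]),('edge0',0,[(100,475),(500,503)]),('courg',.045,[(450,235),(715,180)])):
    for p in l: print('top',n,p,ray('top',T(*p),z)[:2])
```

```text
side rim (535, 272) [0.2436 0.0484]
side rim (612, 252) [0.1671 0.0504]
side rim (760, 430) [0.1574 0.256 ]
side rim (665, 460) [0.2452 0.2554]
side board (282, 93) [ 0.3773 -0.2101]
side board (75, 178) [ 0.5988 -0.1674]
side board (190, 348) [0.5689 0.0488]
side board (417, 240) [0.3409 0.0035]
side board (450, 412) [0.3985 0.176 ]
side board (380, 452) [0.4667 0.1916]
top rim (76, 515) [0.2438 0.2547]
top rim (388, 535) [0.2473 0.0394]
top board (430, 72) [0.5672 0.0397]
top board (742, 52) [ 0.5994 -0.1814]
top board (770, 372) [ 0.3761 -0.2133]
top board (447, 397) [0.3422 0.0055]
top board (205, 198) [0.4648 0.1876]
top board (210, 300) [0.3948 0.1749]
top board (230, 247) [0.4322 0.1658]
top edge0 (100, 475) [0.2721 0.2385]
top edge0 (500, 503) [ 0.2748 -0.036 ]
top courg (450, 235) [0.4493 0.0118]
top courg (715, 180) [ 0.5012 -0.1658]
```

```bash
cat >> h.py <<'E'
from scipy.spatial.transform import Rotation as R
np.set_printoptions(precision=4,suppress=True)
def quat(z,y):
    z=np.array(z,float);z/=np.linalg.norm(z);y=np.array(y,float);y-=z*(y@z);y/=np.linalg.norm(y)
    return R.from_matrix(np.c_[np.cross(y,z),y,z]).as_quat()
t=np.radians(25)
qY=[quat([0,np.sin(t),-np.cos(t)],[s,0,0]) for s in(1,-1)]      # pushes towards +y
qX=[quat([-np.sin(t),0,-np.cos(t)],[0,s,0]) for s in(1,-1)]     # pushes towards -x
qV=[quat([0,0,-1],[0,s,0]) for s in(1,-1)]
E
python3 - <<'E'
from h import *
for n,q,ps in(('Y',qY,[(.465,-.27,.15),(.465,-.25,0),(.465,.03,0)]),('X',qX,[(.66,.1,.15),(.65,.15,0),(.43,.15,0)]),('V',qV,[(.65,.15,.15),(.65,.15,0),(.43,.15,0)])):
    for i in(0,1):
        for p in ps: print(n,i,p,bot.inverse_kinematics(p,q[i]))
E
```

```text
Y 0 (0.465, -0.27, 0.15) [-0.8209  0.2869  1.5241  0.2933  1.6557 -0.8442]
Y 0 (0.465, -0.25, 0) [-0.7987  0.4447  1.629   0.3039  1.3985 -0.9015]
Y 0 (0.465, 0.03, 0) [-0.3675  0.1312  2.0164  0.4378  1.1951 -0.5718]
Y 1 (0.465, -0.27, 0.15) [-0.8209  0.2869  1.5241  0.2933  1.6557  2.2974]
Y 1 (0.465, -0.25, 0) [-0.7987  0.4447  1.629   0.3039  1.3985  2.2401]
Y 1 (0.465, 0.03, 0) [-0.3675  0.1312  2.0164  0.4378  1.1951  2.5698]
X 0 (0.66, 0.1, 0.15) [ 0.0598  0.8173  0.805   0.0272  1.9548 -1.5064]
X 0 (0.65, 0.15, 0) [ 0.1218  0.9422  0.8939  0.0521  1.7388 -1.4516]
X 0 (0.43, 0.15, 0) [ 0.1664  0.4154  1.6682  0.0703  1.4892 -1.4255]
X 1 (0.66, 0.1, 0.15) [0.0598 0.8173 0.805  0.0272 1.9548 1.6352]
X 1 (0.65, 0.15, 0) [0.1218 0.9422 0.8939 0.0521 1.7388 1.69  ]
X 1 (0.43, 0.15, 0) [0.1664 0.4154 1.6682 0.0703 1.4892 1.7161]
V 0 (0.65, 0.15, 0.15) [ 0.15    0.3561  1.3752 -0.      1.4103 -1.4208]
V 0 (0.65, 0.15, 0) [ 0.15    0.5124  1.4641 -0.      1.1651 -1.4208]
V 0 (0.43, 0.15, 0) [ 0.223  -0.004   2.0814 -0.      1.0642 -1.3478]
V 1 (0.65, 0.15, 0.15) [ 0.15    0.3561  1.3752 -0.      1.4103  1.7208]
V 1 (0.65, 0.15, 0) [ 0.15    0.5124  1.4641 -0.      1.1651  1.7208]
V 1 (0.43, 0.15, 0) [ 0.223  -0.004   2.0814 -0.      1.0642  1.7938]
```

```bash
cat >> h.py <<'E'
def down(p,q,lift=.004,z0=.03):
    bot.move_linear([p[0],p[1],z0],.15,q)
    hit=bot.move_linear([p[0],p[1],-.02],.03,f_stop=4)
    z=bot.get_state()['ee_pos'][2]; print('table',hit,z)
    bot.move_linear([p[0],p[1],z+lift],.05)
    return z+lift
E
python3 - <<'E'
from h import *
q=qY[0]
bot.move_to([.465,-.27,.15],q)
z=down([.465,-.258],q)
print(bot.get_state()['clock'])
print(bot.move_linear([.465,-.18,z],.04,f_stop=15),bot.get_state()['ee_pos'],bot.get_state()['contact_force'],bot.get_state()['clock'])
snap('top','t2',(170,190,370,350),4)
E
```

```text
table True -0.008783871555185105
4.0417
False [ 0.465  -0.1801 -0.0048] [-0.9553 -3.7992  0.0263] 6.1417
```

View pics/t2.png

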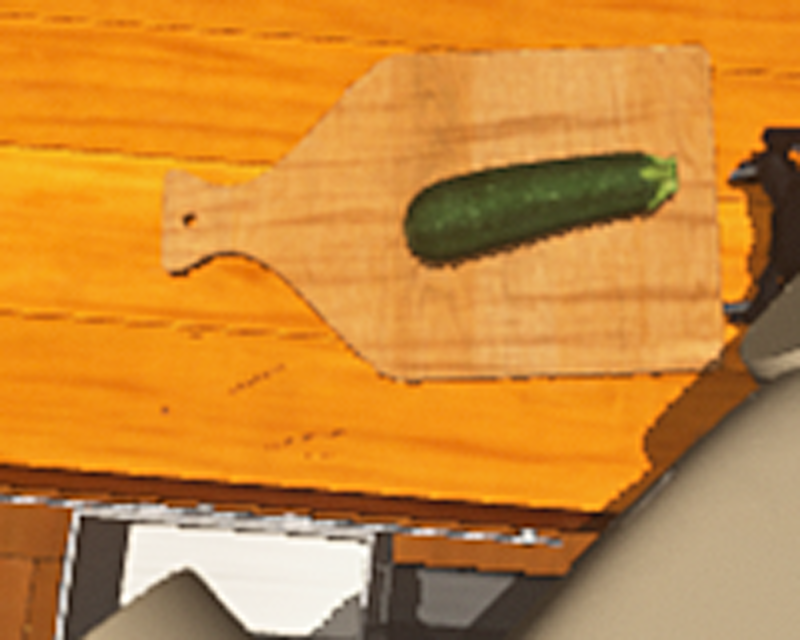

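The push works. The near finger is in contact at about (725,310), the board is squaring up, and the courgette is riding along. I'll continue the push.

Run:
```python
from h import *
T=lambda u,v:(170+(u+.5)/4-.5,190+(v+.5)/4-.5)
print(ray('top',T(721,310),.018))
z=bot.get_state()['ee_pos'][2]
print(bot.move_linear([.465,-.002,z],.04,f_stop=15),bot.get_state()['ee_pos'],bot.get_state()['contact_force'])
bot.move_linear([.465,-.04,z],.15)
bot.move_linear([.465,-.1,.2],.25)
print(bot.get_state()['clock'])
snap('top','t3',(120,180,320,330),4)
```

```text
[ 0.4155 -0.1773  0.018 ]
False [ 0.4649 -0.0017 -0.0048] [-0.6846 -5.1864  0.319 ]
12.1917
```

View pics/t3.png

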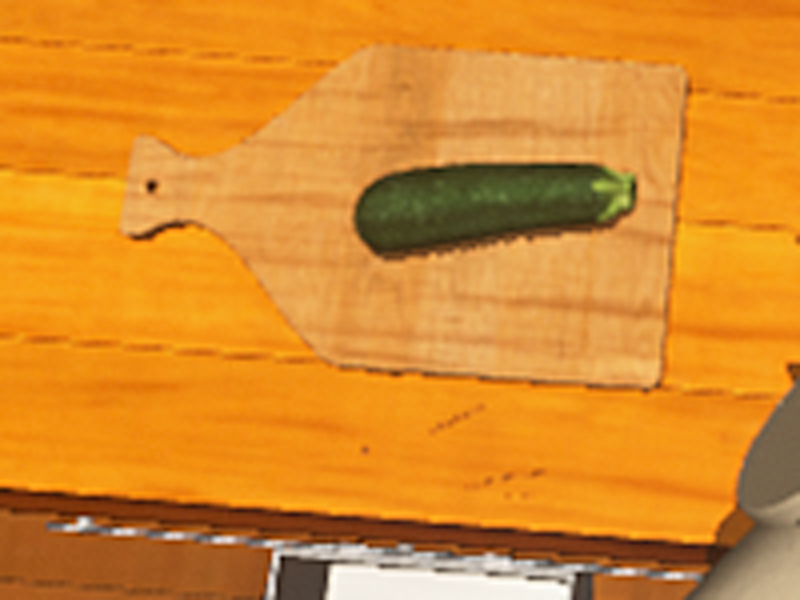

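The board's corners are now at (370,47), (687,68), (658,388) and (335,362), with the handle end at (135,138)/(123,235). It looks square to the worktop.

```bash
cat >> h.py <<'E'
from scipy.optimize import least_squares
def fit(cam,px,off,s=4):
    # blade corners FL,FR,NR,NL in board_mid frame
    B=np.array([[.115,.115],[.115,-.12],[-.115,-.12],[-.115,.115],[.034,.27],[-.034,.27]])
    W=np.array([ray(cam,(off[0]+(u+.5)/s-.5,off[1]+(v+.5)/s-.5),.018)[:2] for u,v in px])
    print(W)
    f=lambda p,m=(1,2,):np.r_[((R.from_euler('z',p[2]).as_matrix()[:2,:2]@B.T).T+p[:2]-W)[1:3].ravel(),
       ((R.from_euler('z',p[2]).as_matrix()[:2,:2]@B.T).T+p[:2]-W)[4:].mean(0)]
    r=least_squares(f,[.4,0,0]);print('mid,yaw',r.x,'res',r.fun);return r.x
E
python3 - <<'E'
from h import *
fit('top',[(370,47),(687,68),(658,388),(335,362),(135,138),(123,235)],(120,180))
fit('top',[(430,72),(742,52),(770,372),(447,397),(205,198),(210,300)],(170,190))
E
```

```text
[[0.6001 0.2307]
 [0.6026 0.0021]
 [0.3756 0.0012]
 [0.3758 0.2243]
 [0.5207 0.3875]
 [0.4515 0.3843]]
mid,yaw [0.4882 0.1197 0.007 ] res [ 0.0014 -0.0016 -0.0016 -0.0023  0.0002  0.0038]
[[ 0.5672  0.0397]
 [ 0.5994 -0.1814]
 [ 0.3761 -0.2133]
 [ 0.3422  0.0055]
 [ 0.4648  0.1876]
 [ 0.3948  0.1749]]
mid,yaw [ 0.4699 -0.081   0.1497] res [ 0.0021 -0.0011 -0.002  -0.0036 -0.0002  0.0047]
```

Now the remaining +y push of 28 mm. After that I'll push the far side towards −x with the tool vertical, which keeps it clear of the grater.

Run:
```python
from h import *
zt=-.0048
bot.move_linear([.485,-.04,zt],.2)
print(bot.move_linear([.485,.028,zt],.04,f_stop=15),bot.get_state()['contact_force'])
bot.move_linear([.485,-.01,zt],.15)
bot.move_linear([.485,-.08,.2],.25)
bot.move_to([.635,.18,.2],qV[0])
z=down([.635,.18],qV[0])
print(bot.move_linear([.46,.18,z],.04,f_stop=15),bot.get_state()['ee_pos'],bot.get_state()['contact_force'],bot.get_state()['clock'])
bot.move_linear([.50,.18,z],.15)
bot.move_linear([.56,.18,.2],.25)
bot.move_to([.45,-.3,.25],qV[0])
print(bot.get_state()['clock'])
snap('top','t4',(130,210,330,360),4)
```

```text
False [ 0.0637 -3.7017 -0.4046]
table True -0.013112958180043318
False [ 0.4601  0.18   -0.0091] [ 5.3789 -0.3988 -0.1086] 25.2667
28.5
```

View pics/t4.png

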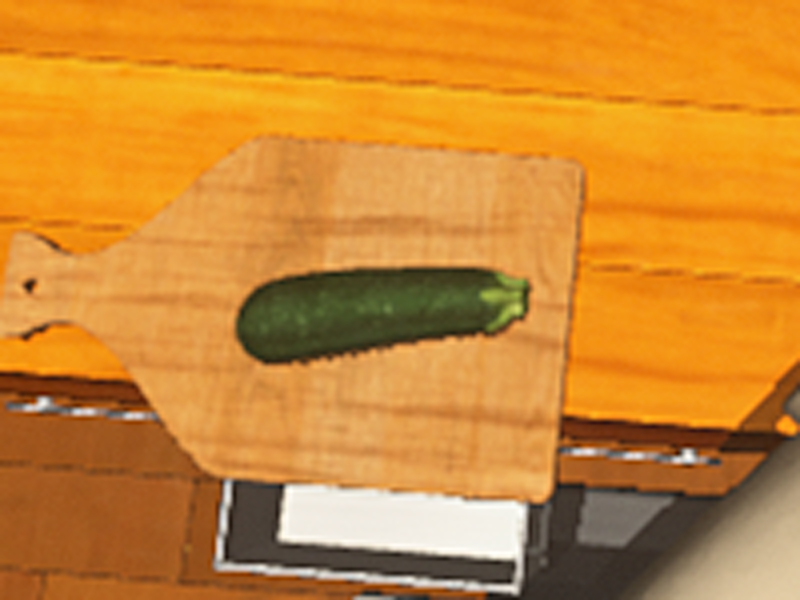

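The board now overhangs the caddy, with corners at (258,137), (583,162), (552,500) and (215,475) and the handle end at (13,232)/(2,335). The caddy's front rim runs from (219,568) to (520,592).

Run:
```python
from h import *
fit('top',[(258,137),(583,162),(552,500),(215,475),(13,232),(2,335)],(130,210))
for p in[(219,568),(520,592)]: print(ray('top',(130+p[0]/4-.375,210+p[1]/4-.375),-.013))
```

```text
[[0.4457 0.2602]
 [0.4461 0.0324]
 [0.2207 0.0304]
 [0.2192 0.2558]
 [0.3675 0.4184]
 [0.2984 0.4134]]
mid,yaw [0.3333 0.1496 0.0029] res [ 0.0025 -0.0025 -0.0021 -0.0011 -0.0004  0.0036]
[ 0.157   0.2532 -0.013 ]
[ 0.1574  0.0488 -0.013 ]
```

Sideways position and yaw are right: board mid y is 0.150 against a caddy centre of 0.151. It needs another 14 mm towards −x.

Run:
```python
from h import *
bot.move_to([.53,.18,.2],qV[0])
z=-.0091
bot.move_linear([.495,.18,.03],.2)
bot.move_linear([.49,.18,z],.1)
print(bot.move_linear([.446,.18,z],.03,f_stop=15),bot.get_state()['ee_pos'],bot.get_state()['contact_force'])
bot.move_linear([.49,.18,z],.15)
bot.move_linear([.55,.18,.2],.25)
bot.move_to([.45,-.3,.25],qV[0])
print(bot.get_state()['clock'])
snap('top','t5',(130,210,330,360),4)
```

```text
False [ 0.4462  0.18   -0.0091] [ 3.8046 -0.2931 -0.3511]
36.7583
```

View pics/t5.png

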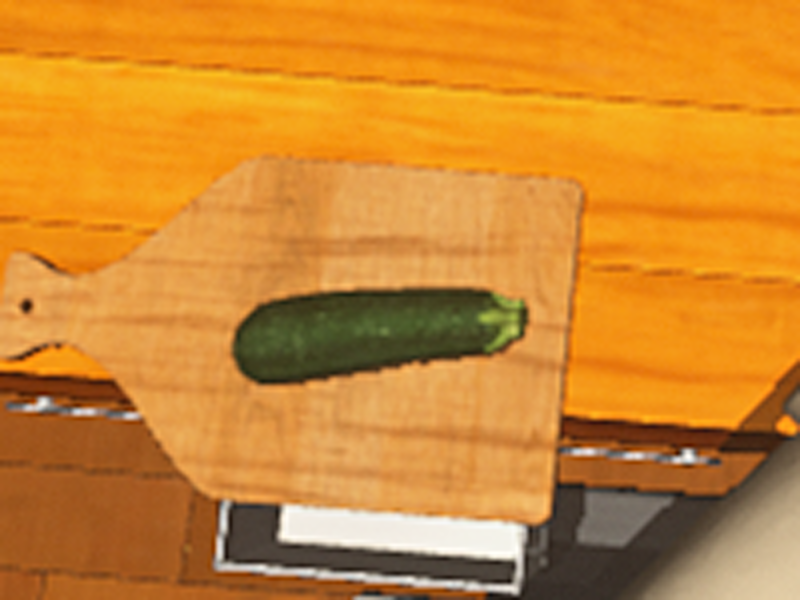

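The board moved about 21 px, with corners now at (256,157), (583,182), (550,522) and (213,497). That is the expected 14 mm, and it is still square with the courgette in the middle.

Run:
```python
from h import *
r=fit('top',[(256,157),(583,182),(550,522),(213,497),(11,252),(0,356)],(130,210))
if .31<r[0]<.328 and abs(r[1]-.151)<.012 and abs(r[2])<.05: print(bot.hand_in())
```

```text
[[0.4318 0.2595]
 [0.4323 0.031 ]
 [0.2067 0.0302]
 [0.2052 0.255 ]
 [0.3539 0.4174]
 [0.2846 0.4123]]
mid,yaw [0.3194 0.1487 0.0013] res [ 0.0023 -0.0022 -0.0021 -0.0017 -0.0002  0.0039]
the job is handed in; nothing more can be done
None
```

The job is handed in, with no verdict shown: the last picture put the board's near edge about half-way across the caddy's mouth, square within 0.01 rad and about 2 mm off centre sideways, with the courgette still in the middle of the board.

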